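# Slide the soldering board home and lock it

## Task

Get the soldering stand ready for torch work: with a fingertip, push the white soldering board along its rails towards the end board until it drops into the locating notches, without ramming it, then push the brass turn-button all the way round over the board so that it cannot lift out. Push only - do not grasp or lift anything - and keep the charcoal block riding in its place on the board and the things on the bench where they are.

Things in the scene. Friction and masses are not known exactly. Their poses are not given: they have to be found in the camera images.
- stand: Fixed soldering stand: two beech cheeks, 164 mm wide (its x), 286 mm long (its y, -175 to +111 mm). Origin on the bench top under the middle of the board's home place; z up. Side fences (|x| 66 to 82 mm, top z = 62 mm) guide the board; an end board closes the +y end (y 97 to 111, top z = 74 mm). The board slides along +y, to the robot's left. Open between, save a low tie (top z = 20) at y = -166.
- notch_line (a point): Middle between the four notches, at the height of the runner tops: x = y = 0, z = 50 mm of the stand, axes as the stand's. The steel runners lie along both cheeks at |x| 52 to 66 mm. Each has two notches, 18 mm long and 9 mm deep, centred at y = -65 and +65 mm. The board is home when its origin lies here.
- board: White scorched soldering board, 128 x 170 x 12 mm (x, y, z), 0.45 to 0.8 kg, loose on the runners, axes like the stand's. Origin at the middle of the panel's underside, at z = 57 mm while it rides on its two steel cross battens (12 mm wide, 7 mm high, at its y = -65 and +65 mm). Starts 40 to 90 mm short of home in y. Sliding takes about 2 to 6 N; push the middle of its -y edge.
- board_top (a point): Middle of the board's top face, 12 mm above its origin: z = 69 mm over the bench while riding, 62 mm when seated. Within 3 mm of home the battens fall into the notches by their own weight: the board drops 7 mm and the notches stop it from sliding on.
- charcoal_block: Black charcoal block, 40 x 52 x 24 mm, lying loose on the +x half of the board; origin at the middle of its underside.
- catch (a joint): Brass turn-button on the stand's near (-x) fence. 0: along the fence, pointing to the stand's -y; negative: pointing outwards to the robot (starts at -0.45 to 0); positive: inwards over the board; stops at 1.57, straight across. Turns counter-clockwise from above against 0.05 N m of friction and stays where left. Passes 2 mm above the seated board; a board riding high blocks it.
- catch_pivot (a point): Pivot of the turn-button, at x = -74, y = 0 mm of the stand, 69 mm above the bench (top face of the turn-button, which is 5 mm thick, 12 mm wide and reaches 53 mm from the pivot).
- catch_post (a point): Thumb post of the turn-button, upright, 11 mm across, 40 mm from the pivot; the point is 10 mm above the tongue's top, which is at 69 mm; the post's top is at 88 mm above the bench.
- cream_pot: Bystander: cream-coloured lidded pot, 33 mm across and 34 mm high, on the bench to the right of the stand; origin at the middle of its underside.
- solder_spool: Bystander: spool of solder wire with black flanges, 43 mm across, 26 mm high, on the bench to the right; origin under its middle.
- tweezers_b: Bystander: steel tweezers 150 mm long, lying on the bench to the right; origin under the middle.
- ring_clamp: Bystander: wooden ring clamp, 32 x 122 x 23 mm, lying on the bench to the left; origin under the middle.
- steel_cube: Bystander: steel doming cube, 33 mm, on the bench to the right; origin under the middle.

How it is judged (in metres and radians):
On the way, in this order (a step that is already met when the one before it is completed fails the run):
1. the board has dropped into all four notches, the turn-button not yet over it (z of board in the frame of stand below 0.052 m and angle between board's own z axis and vertical below 0.025 rad and y of board in the frame of stand between -0.006 and 0.006 m and value of joint catch below 0.3 rad), for 0.2 s.
2. the turn-button is swung across the board (value of joint catch above 1.2 rad), for 0.2 s.
At the end, for the whole second after the job is handed in: The board lies level in its notches (underside within 2 mm of the runner tops, within 6 mm of home along the rails, tilt under 0.025 rad) and at rest, the turn-button is swung at least 1.2 rad inwards over it (straight across is 1.57), and the charcoal block still lies flat on the board (z of board in the frame of stand below 0.052 m and angle between board's own z axis and vertical below 0.025 rad and y of board in the frame of stand between -0.006 and 0.006 m and value of joint catch above 1.2 rad and linear speed of board below 0.01 m/s and z of charcoal_block in the frame of board between 0.008 and 0.016 m and angle between charcoal_block's own z axis and vertical below 0.05 rad); the robot touches nothing.
It fails at once if the board is lifted off the runners (z of board in the frame of stand above 0.065 m).
It fails at once if the board is rammed (over 45 N from the fingers) (contact force between the fingers and board above 45 N).
It fails at once if the charcoal block is lifted off the board (z of charcoal_block in the frame of board above 0.025 m).
It fails at once if the charcoal block was pushed out of its place on the board (by some 25 mm or more) (x of charcoal_block in the frame of board below 0.002 m or x of charcoal_block in the frame of board above 0.054 m or y of charcoal_block in the frame of board below -0.035 m or y of charcoal_block in the frame of board above 0.07 m).
It fails at once if a thing on the bench was shifted by more than 30 mm (distance of any of cream_pot, solder_spool, tweezers_b, ring_clamp, steel_cube from where it was at the start of the episode above 0.03 m).
It also fails if it takes over 54 s, if anything falls off the work surface, if the arm or the gripper's body presses on something with over 40 N, if the wrist force passes 120 N, or if a joint passes its speed limit or range.

## Robot

A 7-joint arm with a two-finger parallel gripper is mounted at the origin on a cart in front of the work surface, level with it; the furniture and walls round the work are solid. World frame = base frame: x ahead of the robot, y to its left, z up, the work surface at z = 0. Lengths are in mm, angles in rad, forces in N, time in s.
With the tool pointing down it reaches from about 425 to 875 mm from the base axis. Payload 9.9 kg.
Tool frame: the origin (TCP) lies midway between the tips of the shut fingers; the grasp point (between the pads) lies r.grip_depth behind it (r.grip_depth is the distance from the TCP to the grasp point, in mm); y points along the fingers, x is the direction in which the jaws open and shut, and the axes are right-handed (so a half turn about y gives the same grasp; the last joint's range is limited). The gripper opens to 85 mm and grips with 20 to 120 N. Pads are 22 mm wide; open, the fingers measure 114 mm over their backs; the gripper's body (76 mm by 85 mm) begins 54 mm behind the grasp point. The pads swing forward as they close: fully open they stand 13 mm farther back than shut.
Start: joints at [1.217, 0.576, 0.025, 1.437, -0.015, 1.129, -0.057], TCP at [179.918, -650.583, 231.289] pointing down, gripper open.
Joint ranges: [-2.76, 2.76], [-0.34, 2.15], [-1.52, 1.57], [0.19, 2.46], [-1.09, 4.23], [0.17, 1.99], [-2.82, 2.82]. Speed limits (rad/s): [2.22, 2.22, 3.01, 3.01, 3.14, 3.14, 3.14].

## Interface

Orientations are given as [roll, pitch, yaw] about the fixed x, y, z axes, in that order (R = Rz(yaw) Ry(pitch) Rx(roll)).
In Python, from plant import r gives the robot as it stands.
- The arm moves only by the tool send_rows, never from a script. Its argument "targets" is a list that holds one entry, the list of rows, each a list of 7 numbers: the shift along the tool's x, y, z in mm, then the turn, a rotation vector about the tool's x, y, z in rad, then the opening, from 0 (shut) to 1 (fully open). In form: [[[dx, dy, dz, ax, ay, az, grip], ...]]. A call has 1 to 10 rows; each row shifts and turns the commanded pose from where the row before left it, along the tool's axes as they then stand; what a row does not reach is not made up. A row lasts 1/12 s, in which the tool goes at most 41.7 mm and 7.16 degrees, less where a joint would pass 70% of its speed; a pose out of reach is approached as far as the arm can. A call is refused whole if a number of a shift passes 41.7 or a number of a turn 0.125, either way. A call with a gripper value outside its range is refused whole. The fingers move at their own pace and stop on an object; "grip_force" is the grip in N (left out, the last holds). Time passes only in rows, so rows that do not move let the fingers close. It gives the time, the measured TCP pose, the force and the opening at its end, in the units of the state.
- r.read_state(): the state, without advancing time (a new reading comes with each control period).
- r.read_camera(name): name is "side" or "top" or "wrist"; returns the picture (480x640x3 uint8, red, green, blue); there is no depth.
- r.get_calibration(name): a dict with "camera_matrix" (3x3 intrinsics, pixels), "eye" and "rotation" of the camera in the world. Camera axes: x right, y down, z forward; pixel columns grow to the right and rows downward; lengths in mm; the calibration is good to about 2 mm. A picture is of the moment at which its call begins: read the wrist's pose just before it. get_calibration takes no time and is no camera call; for the wrist camera it gives the pose at the moment of the call.
- r.finish_job(): hands the job in, once; it reports no verdict.
Trained networks look in the newest picture that a camera, given by its name, has taken for a name from the list of things; names that differ only in an ending like _2 or _b are one class to them, and where a whole thing is asked for, a point or a joint stands for the part that bears it (a point fixed in the world has none). Each returns a list of dicts, best first, with "score" (0 to 1); they miss things now and then, are a little off and sometimes report something else, mostly with a low value. They report only what shows in the picture. A call takes as long as a camera call.
- r.masks_of(thing, camera): "pixels" (480x640 bool, what is visible of it) and "bbox" ([left, top, right, bottom] in pixels, round what is visible of it).
The state is a dict: "time": time; "qpos": joint angles; "joint_velocities": joint speeds; "effort": joint torques, N m; "position": TCP position; "tool_rot": TCP orientation; "ft_force": force on the tool from outside, world axes, zero at the start; "torque": the same for the moment, N m; "width": opening from 0.0 (shut) to 1.0 (fully open).
Only numpy, scipy, OpenCV 4.12 (cv2) and the standard library are available. Lean on these libraries where they do the work, as an engineer would, in place of code of your own. Each camera call takes 0.05 s, during which the arm holds its last target.

## Working session

There is one attempt and no reset: what is moved stays moved. The work goes in short steps, Python scripts to look and compute and a tool call to move; the robot and the scene stay as the last step left them, time stands still between calls to the robot, and variables do not carry over. Pictures are saved under pics/ and viewed, and the job is handed in when it is done.

Besides the shell and the picture viewer there is one more tool, called after "Emit:" by a JSON object that holds its "method" and its "body", one argument or row to a line. send_rows: Moves the arm, as the interface text tells. Its arguments: {"type":"object","properties":{"targets":{"type":"array","items":{"type":"array","items":{"type":"array","items":{"type":"number"}}}},"grip_force":{"type":"number"}},"required":["targets"]}

```bash
mkdir -p pics; ls
python3 - <<'E'
from plant import r
import cv2,json
s=r.read_state();print({k:(s[k]) for k in s}, r.grip_depth)
for n in("side","top","wrist"):
    im=r.read_camera(n);cv2.imwrite(f"pics/{n}0.png",im[:,:,::-1])
    c=r.get_calibration(n);print(n,c)
E
```

```text
pics
{'time': 0.0, 'qpos': array([ 1.21717129,  0.57653753,  0.02481399,  1.43792335, -0.01499494,
        1.12901126, -0.05648809]), 'joint_velocities': array([-1.16280456e-03,  6.63295061e-05,  7.61578493e-04,  1.10075224e-03,
        3.50709595e-04,  4.58003007e-04,  1.74187090e-03]), 'effort': array([ 1.78963087e-04, -7.65756011e+01,  2.24994555e+00, -2.85966879e+01,
        1.51924649e-02,  1.25625546e-02, -9.61896376e-05]), 'position': array([ 179.82555495, -650.12181101,  230.43293608]), 'tool_rot': array([-1.57087351,  0.00169367, -1.30089814]), 'ft_force': array([ 0.62103777, -0.26150087,  0.43931137]), 'torque': array([ 0.05953254, -0.01601755,  0.01444968]), 'width': 1.0033972167844207} 18.700000000000003
side {'camera_matrix': array([[541.9448589 ,   0.        , 316.90673223],
       [  0.        , 541.9448589 , 239.21428453],
       [  0.        ,   0.        ,   1.        ]]), 'eye': array([ 246.81390491, -835.57370411,  810.87644698]), 'rotation': array([-2.32896218,  0.00399953, -0.42680191])}
top {'camera_matrix': array([[444.50385571,   0.        , 312.92714267],
       [  0.        , 444.50385571, 243.65549962],
       [  0.        ,   0.        ,   1.        ]]), 'eye': array([ 363.8835758 , -121.28197558, 1144.3493575 ]), 'rotation': array([-2.93386727,  0.0045069 , -1.56102974])}
wrist {'camera_matrix': array([[343.40361689,   0.        , 323.07062224],
       [  0.        , 343.40361689, 241.45958262],
       [  0.        ,   0.        ,   1.        ]]), 'eye': array([ 251.77515676, -630.38575132,  373.23744131]), 'rotation': array([ 2.84119669e+00,  2.66405107e-04, -1.30207013e+00])}
```

View pics/top0.png

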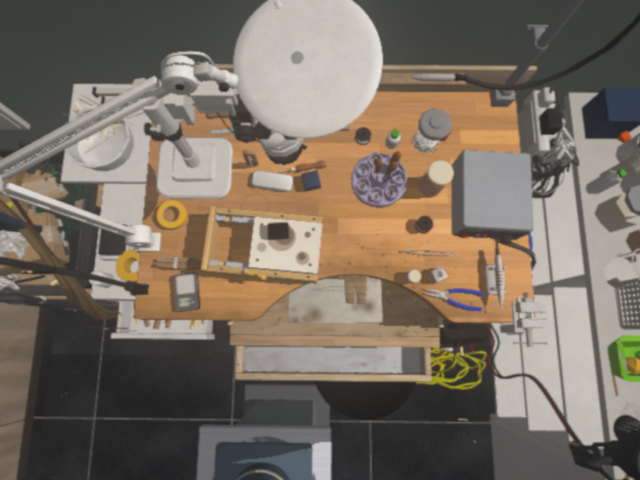

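View pics/side0.png

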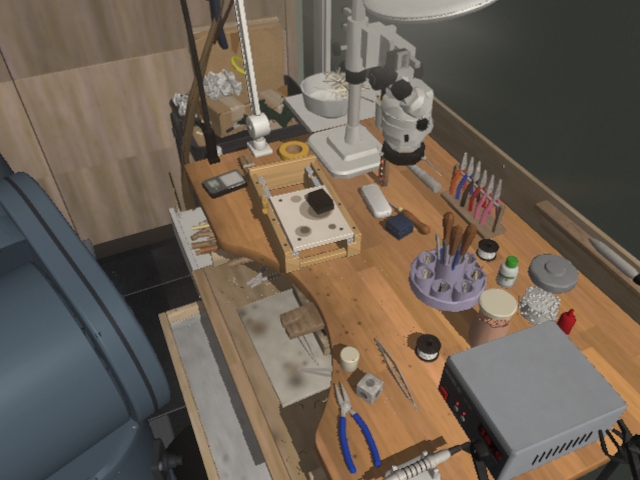

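```bash
cat > h.py <<'E'
import numpy as np,cv2
from scipy.spatial.transform import Rotation as R
def cam(c):
    return np.array(c["camera_matrix"]),np.array(c["eye"]),R.from_euler('xyz',c["rotation"]).as_matrix()
def back(c,px,z):
    K,e,M=cam(c); px=np.atleast_2d(px).astype(float)
    d=np.c_[px,np.ones(len(px))]@np.linalg.inv(K).T@M.T
    return e+d*((z-e[2])/d[:,2])[:,None]
def proj(c,P):
    K,e,M=cam(c); p=(np.atleast_2d(P)-e)@M@K.T
    return p[:,:2]/p[:,2:]
E
python3 - <<'E'
from plant import r
from h import *
for n,b in(("top",(190,190,340,295)),("side",(230,150,380,280))):
    im=r.read_camera(n);c=r.get_calibration(n)
    x0,y0,x1,y1=b
    cv2.imwrite(f"pics/{n}1.png",cv2.resize(im[y0:y1,x0:x1,::-1],None,fx=5,fy=5,interpolation=cv2.INTER_CUBIC)[:600])
    for t,z in(("board",69),("stand",62),("charcoal_block",93),("catch",69),("catch_post",79),("cream_pot",34),("solder_spool",26),("tweezers_b",3),("ring_clamp",20),("steel_cube",33)):
        for m in r.masks_of(t,n)[:2]:
            ys,xs=np.nonzero(m["pixels"]); print(n,t,round(m["score"],2),m["bbox"],back(c,[xs.mean(),ys.mean()],z)[0].round(0))
E
```

```text
top board 0.61 [249.1, 221.4, 321.2, 274.0] [581. -47.  69.]
top stand 0.95 [199.8, 204.2, 321.3, 285.4] [587.  53.  62.]
top charcoal_block 0.86 [264.3, 223.1, 288.2, 241.3] [618. -28.  93.]
top catch 0.44 [405.1, 251.8, 416.5, 256.8] [ 573. -349.   69.]
top catch_post 0.51 [243.7, 268.7, 264.4, 280.5] [514.  29.  79.]
top cream_pot 0.58 [404.2, 270.7, 420.3, 283.7] [ 517. -365.   34.]
top solder_spool 0.73 [415.6, 216.8, 432.2, 231.3] [ 654. -400.   26.]
top solder_spool 0.36 [264.6, 223.4, 288.0, 241.3] [633. -21.  26.]
top ring_clamp 0.58 [154.2, 255.7, 202.6, 271.0] [548. 232.  20.]
side board 0.81 [270.3, 189.1, 351.2, 253.5] [573. -64.  69.]
side stand 0.67 [246.8, 155.6, 361.1, 272.3] [571.  -6.  62.]
side charcoal_block 0.96 [305.9, 188.5, 333.7, 213.9] [612. -40.  93.]
side charcoal_block 0.28 [241.0, 154.5, 252.2, 179.1] [514. 148.  93.]
side catch_post 0.66 [261.7, 196.0, 271.8, 212.2] [507.  15.  79.]
side catch_post 0.25 [339.5, 349.4, 358.3, 373.3] [ 494. -405.   79.]
side cream_pot 0.75 [338.5, 346.9, 357.5, 372.8] [ 510. -378.   34.]
side cream_pot 0.36 [270.8, 186.2, 352.3, 251.2] [590. -27.  34.]
side solder_spool 0.89 [416.4, 333.4, 441.3, 361.1] [ 647. -409.   26.]
side tweezers_b 0.84 [377.0, 339.5, 416.4, 401.9] [ 581. -410.    3.]
side ring_clamp 0.5 [240.0, 155.8, 253.9, 181.9] [540. 246.  20.]
side steel_cube 0.68 [353.6, 371.6, 382.1, 405.8] [ 515. -440.   33.]
side steel_cube 0.48 [375.5, 342.2, 420.2, 411.2] [ 569. -423.   33.]
```

```bash
ls pics
```

```text
side0.png
side1.png
top0.png
top1.png
wrist0.png
```

View pics/top1.png

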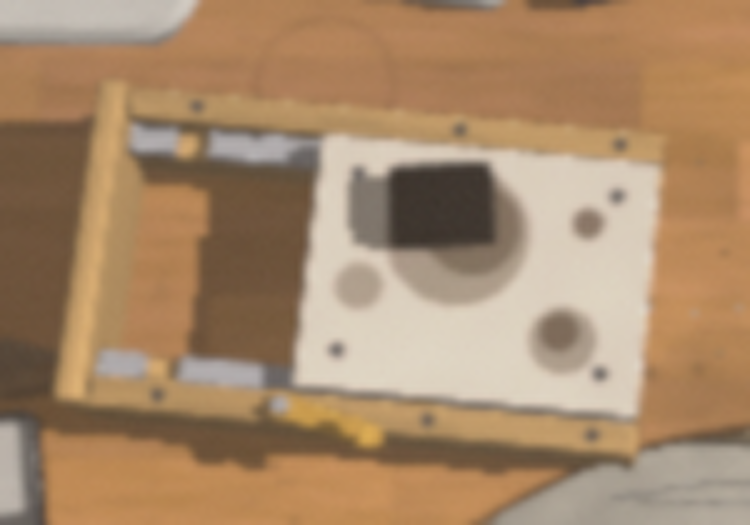

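View pics/side1.png

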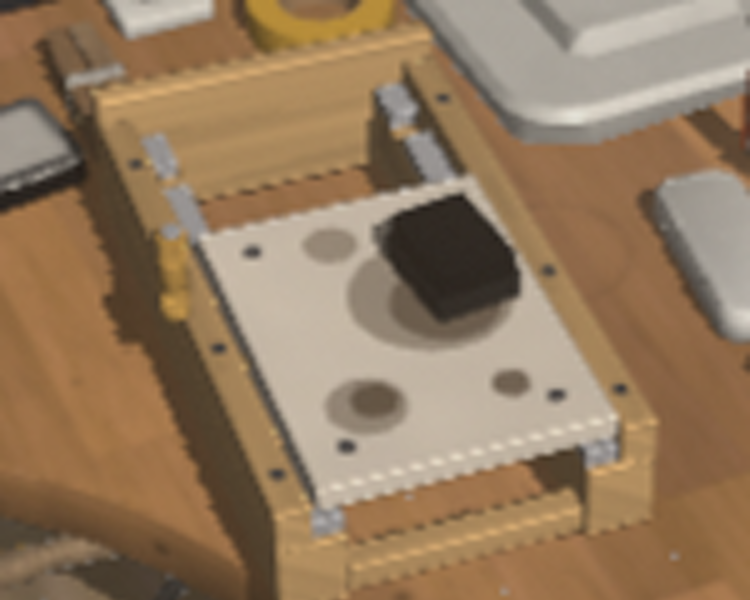

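```bash
cat > fit.py <<'E'
from h import *
from scipy.optimize import least_squares
def fit(obs,cals,x0,fixz=None):
    # obs: (cam, local xyz, px)
    def T(p,L): 
        c,s=np.cos(p[2]),np.sin(p[2]); L=np.array(L,float)
        return np.array([p[0]+c*L[0]-s*L[1],p[1]+s*L[0]+c*L[1],L[2]])
    f=lambda p:np.concatenate([proj(cals[n],T(p,L))[0]-px for n,L,px in obs])
    o=least_squares(f,x0,loss='soft_l1',f_scale=1); return o.x,f(o.x).reshape(-1,2)
def st2w(p,L):
    c,s=np.cos(p[2]),np.sin(p[2]); return np.array([p[0]+c*L[0]-s*L[1],p[1]+s*L[0]+c*L[1]])
E
python3 - <<'E'
from plant import r
from fit import *
cals={n:r.get_calibration(n) for n in("top","side")}
t=lambda u,v:np.array([190+u/5,190+v/5]); s=lambda u,v:np.array([230+u/5,150+v/5])
so=[("top",(82,-175,62),t(664,137)),("top",(-82,-175,62),t(637,452)),("top",(82,111,74),t(103,80)),("top",(-82,111,74),t(58,396)),
("side",(-82,-175,62),s(278,530)),("side",(82,-175,62),s(655,425)),("side",(-82,111,74),s(95,98)),("side",(82,111,74),s(428,30))]
bo=[("top",(64,85,69),t(320,135)),("top",(64,-85,69),t(662,165)),("top",(-64,-85,69),t(634,417)),("top",(-64,85,69),t(296,384)),
("side",(-64,85,69),s(203,237)),("side",(64,85,69),s(470,178)),("side",(64,-85,69),s(618,425)),("side",(-64,-85,69),s(318,495))]
for o in(so,bo):
    for k in(o,o[:4],o[4:]):
        p,e=fit(k,cals,[580,0,-0.1]);print(p,e.round(1).tolist())
E
```

```text
[ 5.93850494e+02  3.91467854e+01 -8.46089167e-02] [[1.5, -0.4], [0.9, 1.2], [0.2, -0.5], [-0.3, 0.8], [-0.3, -1.4], [1.7, 0.1], [-0.7, -1.6], [-0.1, -2.0]]
[ 5.94626159e+02  4.06298797e+01 -8.27038514e-02] [[0.9, -0.8], [0.4, 0.7], [-0.4, -0.7], [-0.8, 0.6]]
[ 5.92390242e+02  3.55792356e+01 -8.49004819e-02] [[-0.4, -0.1], [1.9, 1.4], [-0.8, -0.6], [0.0, -1.1]]
[ 5.86548389e+02 -4.76169269e+01 -8.54403713e-02] [[1.0, -0.0], [0.2, 0.1], [1.0, 0.4], [-0.6, 0.5], [-1.0, -0.2], [0.9, -0.8], [0.5, -1.3], [-0.1, -0.2]]
[ 5.87144718e+02 -4.65472806e+01 -8.37071653e-02] [[0.5, -0.2], [-0.3, -0.2], [0.6, 0.1], [-1.0, 0.3]]
[ 5.85760705e+02 -4.92607647e+01 -9.03268889e-02] [[-1.0, 0.2], [1.2, -0.2], [0.4, -0.5], [-0.4, 0.4]]
```

View pics/wrist0.png

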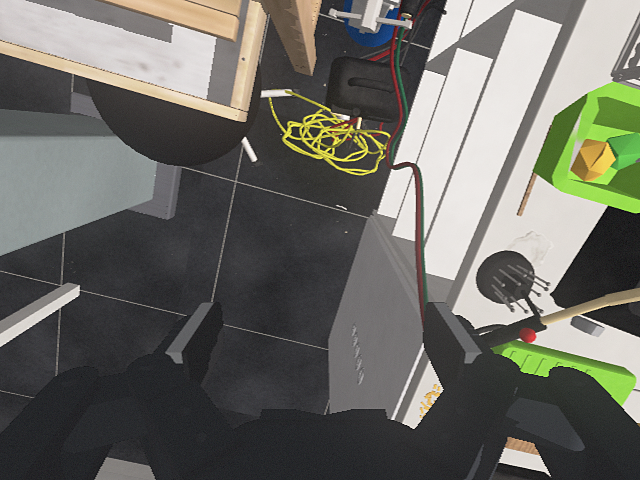

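Run:
```python
from plant import r
from fit import *
cals={n:r.get_calibration(n) for n in("top","side")}
for z in(300,400,500,600):
    for px in((308,65),(308,136),(238,65),(380,65)):
        P=back(cals["top"],px,z)[0];print(z,P.round(),proj(cals["side"],P)[0].round())
s=r.read_state();print(s["time"],s["position"],s["ft_force"])
p=[594,39,-.085]
for L in((0,-192),(0,-172),(0,-105),(-74,0),(-83.5,-39)):print(L,st2w(p,L).round(1))
```

```text
300 [ 929. -102.  300.] [483.  92.]
300 [ 767. -103.  300.] [411. 110.]
300 [928.  47. 300.] [439.  60.]
300 [ 930. -254.  300.] [538. 130.]
400 [ 862. -104.  400.] [464.  48.]
400 [ 719. -106.  400.] [394.  64.]
400 [861.  27. 400.] [423.  21.]
400 [ 863. -238.  400.] [515.  81.]
500 [ 795. -106.  500.] [442.  -5.]
500 [ 671. -108.  500.] [374.   8.]
500 [794.   7. 500.] [404. -26.]
500 [ 796. -223.  500.] [488.  21.]
600 [ 728. -109.  600.] [414. -70.]
600 [ 624. -110.  600.] [349. -61.]
600 [728. -13. 600.] [381. -85.]
600 [ 729. -207.  600.] [455. -51.]
1.25 [ 179.96187498 -650.57481314  231.30068311] [ 0.69252421  0.60716716 -0.28536506]
(0, -192) [ 577.7 -152.3]
(0, -172) [ 579.4 -132.4]
(0, -105) [585.1 -65.6]
(-74, 0) [520.3  45.3]
(-83.5, -39) [507.5   7.2]
```

Emit:
{"method": "send_rows", "body": {
  "targets": [
    [[0, 0, 0, 0, 0.118, 0, 0], [0, 0, 0, 0, 0.118, 0, 0], [0, 0, 0, 0, 0.119, 0, 0], [-12, 2, 9, 0, 0, 0, 0], [-24, 4, 18, 0, 0, 0, 0], [-24, 4, 18, 0, 0, 0, 0], [-24, 4, 18, 0, 0, 0, 0], [-24, 4, 18, 0, 0, 0, 0], [-24, 4, 18, 0, 0, 0, 0], [-24, 4, 18, 0, 0, 0, 0]]
  ]
}}

```text
time: 2.08
position: [310.6, -504.0, 205.3]
tool_rot: [-1.571, -0.0, -1.656]
ft_force: [0.7, -0.2, -0.4]
width: 0.003
```

Emit:
{"method": "send_rows", "body": {
  "targets": [
    [[-24, 4, 18, 0, 0, 0, 0], [-24, 4, 18, 0, 0, 0, 0], [-24, 4, 18, 0, 0, 0, 0], [-24, 4, 18, 0, 0, 0, 0], [-24, 4, 18, 0, 0, 0, 0], [-24, 4, 18, 0, 0, 0, 0], [-24, 4, 18, 0, 0, 0, 0], [-24, 4, 18, 0, 0, 0, 0], [-24, 4, 18, 0, 0, 0, 0], [-24, 4, 18, 0, 0, 0, 0]]
  ]
}}

```text
time: 2.92
position: [510.5, -280.1, 165.3]
tool_rot: [-1.57, -0.0, -1.656]
ft_force: [1.1, -0.7, 0.2]
width: -0.001
```

Emit:
{"method": "send_rows", "body": {
  "targets": [
    [[-24, 4, 18, 0, 0, 0, 0], [-24, 4, 17, 0, 0, 0, 0], [-24, 4, 17, 0, 0, 0, 0], [-12, 2, 9, 0, 0, 0, 0], [0, 0, 0, 0, 0, 0, 0]]
  ]
}}

```text
time: 3.33
position: [579.9, -198.4, 150.6]
tool_rot: [-1.57, 0.002, -1.65]
ft_force: [-1.0, 0.7, -0.4]
width: 0.002
```

```bash
cat > look.py <<'E'
import sys
from plant import r
from fit import *
tag=sys.argv[1]
s=r.read_state();c=r.get_calibration("wrist");im=r.read_camera("wrist")
P0=[594,39,-.085]
v=im.copy()
def dr(L,col):
    q=[proj(c,[*st2w(P0,l),l[2]])[0] for l in L]
    for a,b in zip(q,q[1:]): cv2.line(v,tuple(int(x) for x in a),tuple(int(x) for x in b),col,1)
dr([(-82,-175,62),(-82,97,62),(-66,97,62),(-66,-175,62),(-82,-175,62)],(255,0,0))
dr([(82,-175,62),(82,97,62),(66,97,62),(66,-175,62),(82,-175,62)],(255,0,0))
b=float(sys.argv[2]);z=float(sys.argv[3])
dr([(64,85+b,z),(64,-85+b,z),(-64,-85+b,z),(-64,85+b,z),(64,85+b,z)],(0,255,0))
cv2.imwrite(f"pics/{tag}.png",v[:,:,::-1]); cv2.imwrite(f"pics/{tag}raw.png",im[:,:,::-1])
print(s["position"],s["ft_force"],s["time"])
E
python3 look.py w1 -87 69
```

```text
[ 579.92701525 -198.42593984  150.60535134] [-0.97300641  0.70629472 -0.44955411] 3.3333
```

View pics/w1.png

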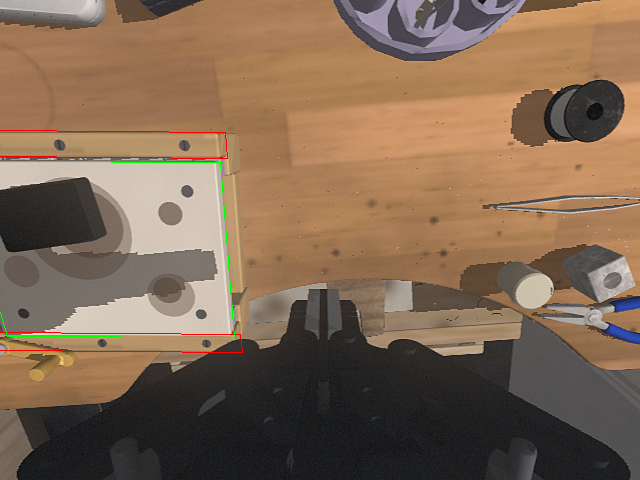

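Emit:
{"method": "send_rows", "body": {
  "targets": [
    [[0, 15, -3, 0, 0, 0, 0], [0, 25, -3, 0, 0, 0, 0], [0, 25, 0, 0, 0, 0, 0], [0, 20, 0, 0, 0, 0, 0], [0, 15, 0, 0, 0, 0, 0], [-12, 0, 0, 0, 0, 0, 0], [-12, 0, 0, 0, 0, 0, 0], [-5, 0, 0, 0, 0, 0, 0], [-5, 0, 0, 0, 0, 0, 0], [0, 0, 0, 0, 0, 0, 0]]
  ]
}}

```text
time: 4.22
position: [575.3, -166.7, 52.6]
tool_rot: [-1.569, 0.0, -1.654]
ft_force: [-0.9, 0.2, 0.0]
width: 0.002
```

Emit:
{"method": "send_rows", "body": {
  "targets": [
    [[-3, 0, 0, 0, 0, 0, 0], [-3, 0, 0, 0, 0, 0, 0], [-3, 0, 0, 0, 0, 0, 0], [-3, 0, 0, 0, 0, 0, 0], [-3, 0, 0, 0, 0, 0, 0], [-3, 0, 0, 0, 0, 0, 0]]
  ]
}}

```text
time: 4.72
position: [575.9, -150.2, 51.3]
tool_rot: [-1.571, 0.0, -1.656]
ft_force: [-0.5, 0.0, -0.3]
width: -0.0
```

Emit:
{"method": "send_rows", "body": {
  "targets": [
    [[-3, 0, 0, 0, 0, 0, 0], [-3, 0, 0, 0, 0, 0, 0], [-3, 0, 0, 0, 0, 0, 0], [-3, 0, 0, 0, 0, 0, 0], [-3, 0, 0, 0, 0, 0, 0]]
  ]
}}

```text
time: 5.13
position: [577.0, -136.3, 51.3]
tool_rot: [-1.571, -0.001, -1.657]
ft_force: [-1.2, -5.0, -0.5]
width: -0.002
```

```bash
python3 look.py w2 -87 69
```

```text
[ 576.98788066 -136.32354428   51.27681346] [-1.16688956 -5.0278606  -0.5162824 ] 5.1333
```

View pics/w2.png

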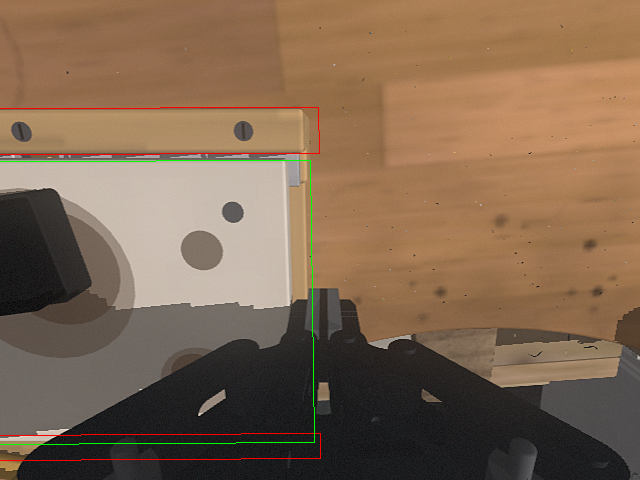

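Emit:
{"method": "send_rows", "body": {
  "targets": [
    [[-4, 0, 0, 0, 0, 0, 0], [-4, 0, 0, 0, 0, 0, 0], [-4, 0, 0, 0, 0, 0, 0], [-4, 0, 0, 0, 0, 0, 0], [-4, 0, 0, 0, 0, 0, 0], [-4, 0, 0, 0, 0, 0, 0], [-4, 0, 0, 0, 0, 0, 0], [-4, 0, 0, 0, 0, 0, 0], [-4, 0, 0, 0, 0, 0, 0], [-4, 0, 0, 0, 0, 0, 0]]
  ]
}}

```text
time: 6.02
position: [580.6, -95.2, 51.3]
tool_rot: [-1.571, 0.0, -1.656]
ft_force: [-0.4, -4.4, -0.7]
width: 0.002
```

Emit:
{"method": "send_rows", "body": {
  "targets": [
    [[-4, 0, 0, 0, 0, 0, 0], [-4, 0, 0, 0, 0, 0, 0], [-4, 0, 0, 0, 0, 0, 0], [-3, 0, 0, 0, 0, 0, 0], [-3, 0, 0, 0, 0, 0, 0], [-3, 0, 0, 0, 0, 0, 0]]
  ]
}}

```text
time: 6.52
position: [582.4, -74.5, 51.3]
tool_rot: [-1.571, -0.0, -1.656]
ft_force: [-0.4, -4.5, -1.4]
width: 0.004
```

```bash
python3 look.py w3 -15 69
python3 - <<'E'
from plant import r
import cv2
im=r.read_camera("top");cv2.imwrite("pics/top3.png",cv2.resize(im[190:295,190:340,::-1],None,fx=5,fy=5,interpolation=cv2.INTER_CUBIC))
E
```

```text
[582.37911743 -74.47668085  51.27628545] [-0.35792117 -4.45628465 -1.41984481] 6.5167
```

View pics/w3.png

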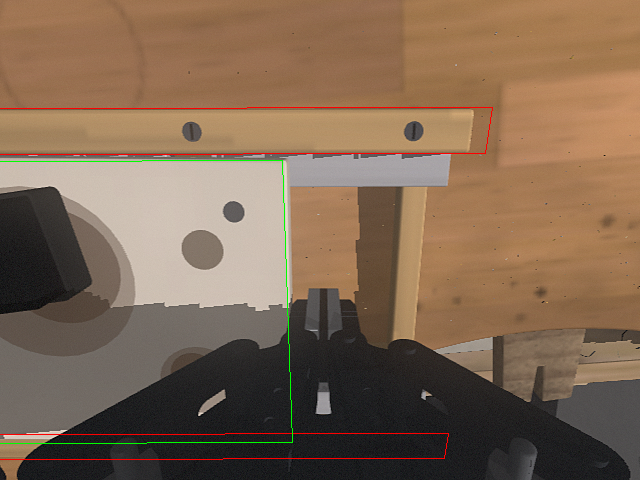

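View pics/top3.png

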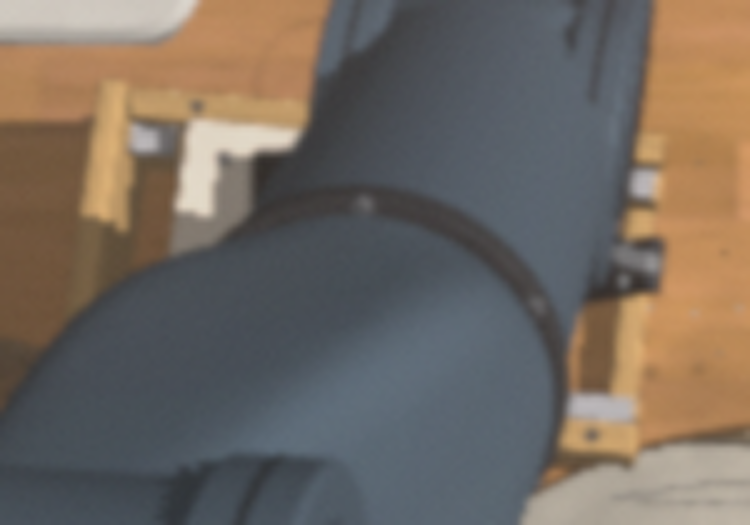

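Emit:
{"method": "send_rows", "body": {
  "targets": [
    [[-2, 0, 0, 0, 0, 0, 0], [-2, 0, 0, 0, 0, 0, 0], [-2, 0, 0, 0, 0, 0, 0], [-2, 0, 0, 0, 0, 0, 0], [-2, 0, 0, 0, 0, 0, 0]]
  ]
}}

```text
time: 7.03
position: [583.2, -64.8, 51.3]
tool_rot: [-1.571, -0.0, -1.656]
ft_force: [-1.2, -4.4, -0.3]
width: 0.0
```

Emit:
{"method": "send_rows", "body": {
  "targets": [
    [[-1.5, 0, 0, 0, 0, 0, 0], [-1.5, 0, 0, 0, 0, 0, 0]]
  ]
}}

```text
time: 7.2
position: [583.5, -61.7, 51.3]
tool_rot: [-1.571, -0.0, -1.656]
ft_force: [-1.3, -4.3, 0.3]
width: 0.0
```

Emit:
{"method": "send_rows", "body": {
  "targets": [
    [[-1.5, 0, 0, 0, 0, 0, 0], [-1.5, 0, 0, 0, 0, 0, 0]]
  ]
}}

```text
time: 7.37
position: [583.7, -58.8, 51.3]
tool_rot: [-1.571, -0.0, -1.656]
ft_force: [-0.6, -5.0, -0.7]
width: -0.003
```

```bash
python3 look.py w4 0 69
```

```text
[583.69776693 -58.76032697  51.29465806] [-0.61217533 -5.02267287 -0.73630494] 7.3667
```

View pics/w4.png

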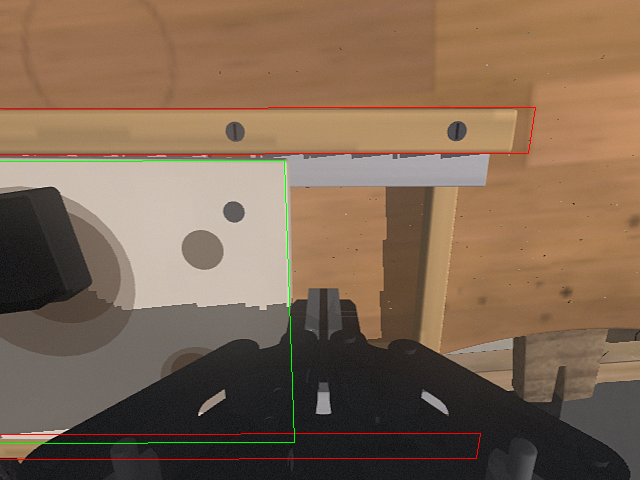

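Emit:
{"method": "send_rows", "body": {
  "targets": [
    [[-1, 0, 0, 0, 0, 0, 0], [-1, 0, 0, 0, 0, 0, 0]]
  ]
}}

```text
time: 7.58
position: [583.8, -56.8, 51.2]
tool_rot: [-1.571, -0.0, -1.656]
ft_force: [0.1, -3.2, -2.0]
width: 0.0
```

Emit:
{"method": "send_rows", "body": {
  "targets": [
    [[-1, 0, 0, 0, 0, 0, 0]]
  ]
}}

```text
time: 7.67
position: [584.2, -55.3, 51.4]
tool_rot: [-1.571, 0.001, -1.656]
ft_force: [0.3, -0.7, 0.0]
width: 0.002
```

Emit:
{"method": "send_rows", "body": {
  "targets": [
    [[-1, 0, 0, 0, 0, 0, 0]]
  ]
}}

```text
time: 7.75
position: [584.3, -54.3, 51.3]
tool_rot: [-1.57, 0.0, -1.656]
ft_force: [-0.7, -3.6, -0.4]
width: -0.002
```

Emit:
{"method": "send_rows", "body": {
  "targets": [
    [[-1, 0, 0, 0, 0, 0, 0]]
  ]
}}

```text
time: 7.83
position: [584.3, -53.7, 51.3]
tool_rot: [-1.571, -0.0, -1.656]
ft_force: [-0.1, -4.1, -0.8]
width: -0.001
```

```bash
python3 look.py w5 4 69
```

```text
[584.30359401 -53.7317087   51.33455745] [-0.07476274 -4.09011299 -0.78299048] 7.8333
```

View pics/w5.png

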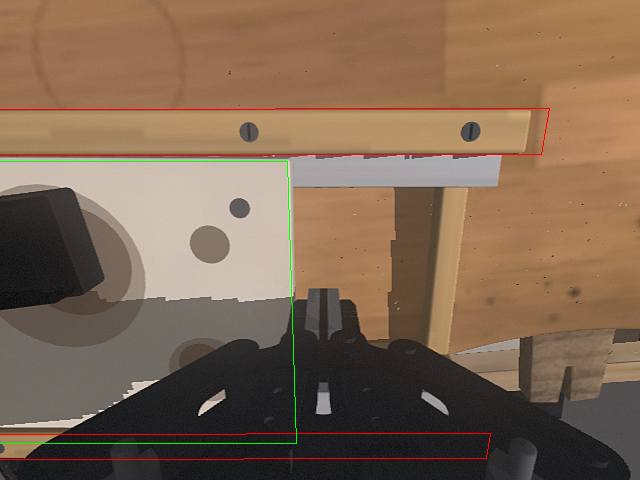

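Emit:
{"method": "send_rows", "body": {
  "targets": [
    [[4, 0, 0, 0, 0, 0, 0], [12, 0, 0, 0, 0, 0, 0], [20, 0, 0, 0, 0, 0, 0], [10, -30, 0, 0, 0, 0, 0], [0, -40, 0, 0, 0, 0, 0], [0, -25, 0, 0, 0, 0, 0], [0, 0, 0, 0, 0, 0, 0]]
  ]
}}

```text
time: 8.47
position: [583.0, -101.4, 151.8]
tool_rot: [-1.562, -0.0, -1.657]
ft_force: [0.9, 0.5, -0.7]
width: -0.003
```

```bash
sed -i 's/594,39,-.085/593.5,44.5,-.085/' look.py; python3 look.py w6 0 62;  python3 - <<'E'
from plant import r
import cv2
im=r.read_camera("side");cv2.imwrite("pics/side6.png",cv2.resize(im[150:270,230:380,::-1],None,fx=5,fy=5,interpolation=cv2.INTER_CUBIC))
E
```

```text
[ 582.99893735 -101.37611756  151.80114856] [ 0.92553643  0.50655289 -0.73577864] 8.4667
```

View pics/w6.png

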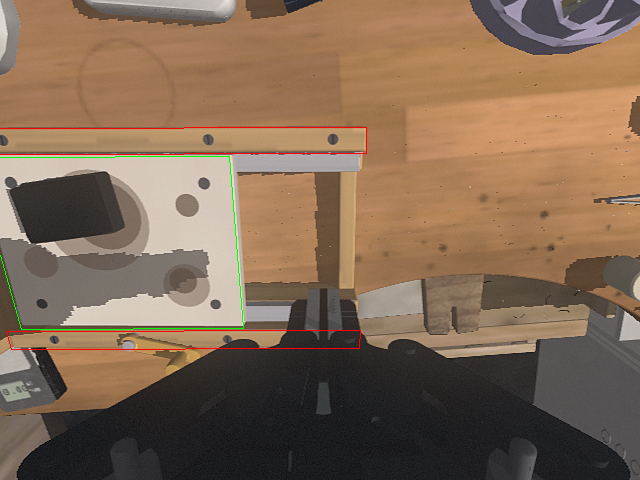

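View pics/side6.png

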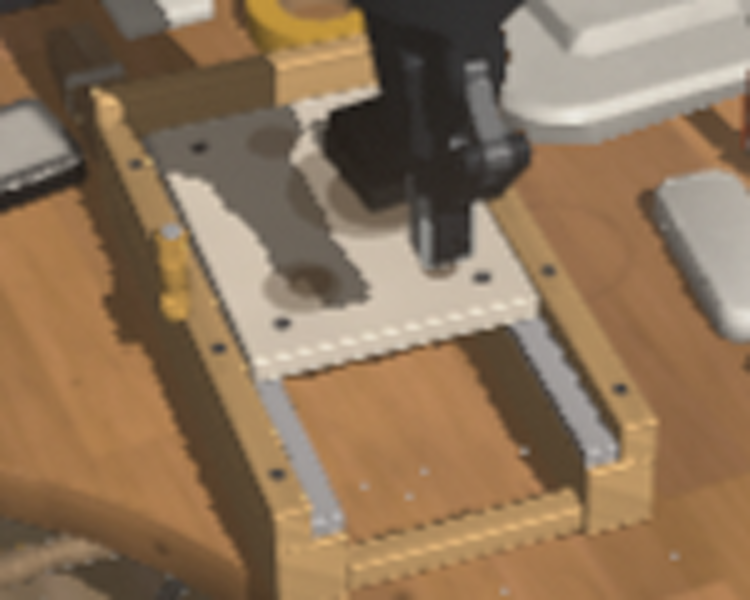

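Run:
```python
from plant import r
from fit import *
c=r.get_calibration("wrist");p=[593.5,44.5,-.085]
print("piv",proj(c,[*st2w(p,(-74,0)),69]).round())
im=cv2.imread("pics/w6raw.png")
for th,col in((-.1,(0,0,255)),(-.25,(0,255,0)),(-.4,(255,0,0))):
    L=(-74+40*np.sin(th),-40*np.cos(th))
    q=[proj(c,[*st2w(p,L),z])[0] for z in(69,88)];print(th,st2w(p,L).round(1),np.round(q))
cv2.imwrite("pics/c6.png",cv2.resize(im[300:400,60:220],None,fx=5,fy=5,interpolation=cv2.INTER_CUBIC))
for m in r.masks_of("catch_post","wrist")[:1]: print(m["score"],m["bbox"])
```

```text
piv [[127. 345.]]
-0.1 [512.4  11.5] [[181. 350.]
 [170. 366.]]
-0.25 [506.6  13. ] [[181. 356.]
 [170. 373.]]
-0.4 [501.1  15.4] [[179. 363.]
 [168. 380.]]
0.84 [125.0, 335.8, 203.9, 372.7]
```

View pics/c6.png

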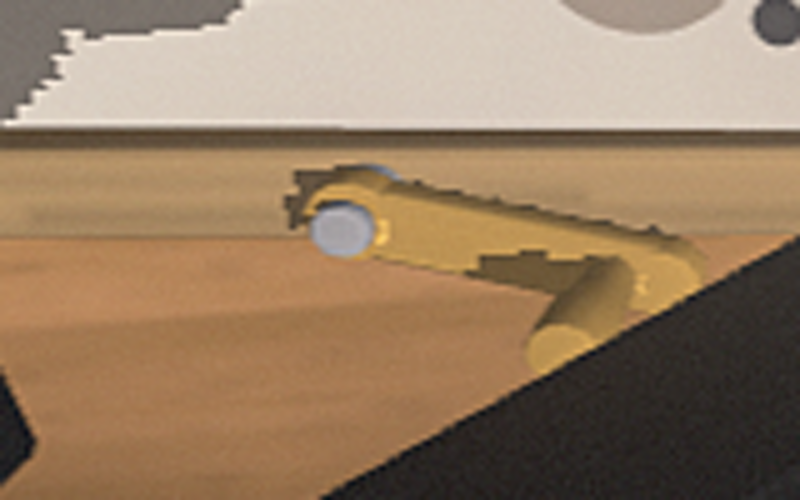

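Emit:
{"method": "send_rows", "body": {
  "targets": [
    [[-8, 0, -10, 0, 0, 0, 0], [-19, 0, -20, 0, 0, 0, 0], [-19, 0, -20, 0, 0, 0, 0], [-19, 0, -20, 0, 0, 0, 0], [-19, 0, -20, 0, 0, 0, 0], [-19, 0, -20, 0, 0, 0, 0], [-10, 0, -10, 0, 0, 0, 0], [0, 0, 0, 0, 0, 0, 0], [0, 0, 0, 0, 0, 0, 0]]
  ]
}}

```text
time: 9.37
position: [469.6, 23.5, 145.5]
tool_rot: [-1.572, -0.0, -1.654]
ft_force: [0.5, 0.0, -0.7]
width: -0.002
```

```bash
python3 look.py w7 0 62
python3 - <<'E'
import numpy as np
from plant import r
s=r.read_state();d=s["position"][:2]-[593.5,44.5];c,n=np.cos(.085),np.sin(.085)
print("stand xy",d@[c,-n],d@[n,c],s["tool_rot"])
E
```

```text
[469.6411561   23.45600614 145.54802767] [ 0.54935728  0.01943181 -0.6974824 ] 9.3667
stand xy -120.85047783855364 -32.17737664956775 [-1.57162976e+00 -5.15049106e-04 -1.65576612e+00]
```

View pics/w7.png

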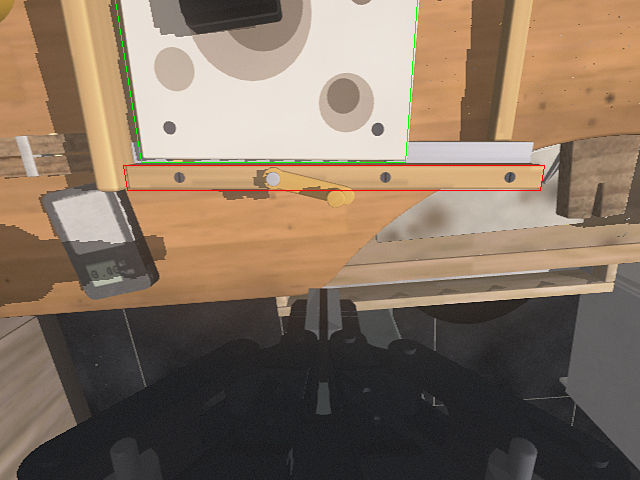

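Emit:
{"method": "send_rows", "body": {
  "targets": [
    [[0, 15, 0, 0, 0, 0, 0], [0, 25, 0, 0, 0, 0, 0], [0, 20, 0, 0, 0, 0, 0], [0, 9, 0, 0, 0, 0, 0], [0, 0, 6, 0, 0, 0, 0], [0, 0, 6, 0, 0, 0, 0], [0, 0, 4, 0, 0, 0, 0]]
  ]
}}

```text
time: 10.0
position: [488.2, 21.4, 78.1]
tool_rot: [-1.569, 0.0, -1.657]
ft_force: [0.4, -0.2, -0.4]
width: -0.0
```

Emit:
{"method": "send_rows", "body": {
  "targets": [
    [[0, 0, 4, 0, 0, 0, 0], [0, 0, 4, 0, 0, 0, 0], [0, 0, 4, 0, 0, 0, 0], [0, 0, 4, 0, 0, 0, 0], [0, 0, 4, 0, 0, 0, 0]]
  ]
}}

```text
time: 10.42
position: [506.3, 20.0, 77.5]
tool_rot: [-1.571, -0.0, -1.656]
ft_force: [-2.6, -0.2, 0.1]
width: 0.002
```

Emit:
{"method": "send_rows", "body": {
  "targets": [
    [[0, 0, 4, 0, 0, 0, 0], [0, 0, 4, 0, 0, 0, 0], [0, 0, 4, 0, 0, 0, 0], [0, 0, 4, 0, 0, 0, 0], [0, 0, 4, 0, 0, 0, 0]]
  ]
}}

```text
time: 10.83
position: [526.0, 19.1, 77.1]
tool_rot: [-1.572, 0.001, -1.655]
ft_force: [-3.8, 4.3, -0.7]
width: 0.003
```

```bash
python3 look.py w8 0 62
```

```text
[525.98299024  19.11313772  77.08317756] [-3.77036152  4.31760503 -0.68562604] 10.8333
```

View pics/w8.png

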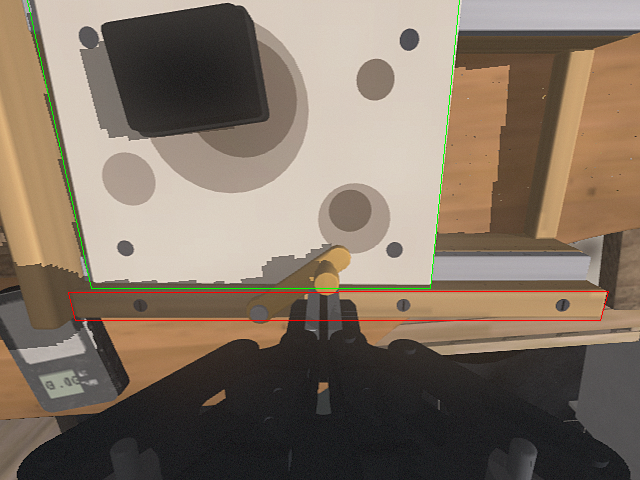

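Emit:
{"method": "send_rows", "body": {
  "targets": [
    [[0, 0, 3, 0, 0, 0, 0], [0, 0, 3, 0, 0, 0, 0], [0, 0, -5, 0, 0, 0, 0], [0, 0, -9, 0, 0, 0, 0], [10, 0, 0, 0, 0, 0, 0], [15, 0, 0, 0, 0, 0, 0], [5, 0, 12, 0, 0, 0, 0], [0, 0, 15, 0, 0, 0, 0], [0, 0, 10, 0, 0, 0, 0], [0, 0, 0, 0, 0, 0, 0]]
  ]
}}

```text
time: 11.72
position: [554.5, -15.5, 77.7]
tool_rot: [-1.568, -0.0, -1.657]
ft_force: [-0.1, -0.6, 0.5]
width: -0.004
```

```bash
python3 look.py w9 0 62
python3 - <<'E'
import numpy as np
from plant import r
s=r.read_state();d=s["position"][:2]-[593.5,44.5];c,n=np.cos(.085),np.sin(.085)
print("stand xy",d@[c,-n],d@[n,c],s["tool_rot"])
E
```

```text
[554.50227999 -15.52177144  77.65746098] [-0.13869336 -0.60523834  0.45667502] 11.7167
stand xy -35.33526842434747 -62.86997883729986 [-1.56957247e+00 -4.77218095e-04 -1.65711570e+00]
```

View pics/w9.png

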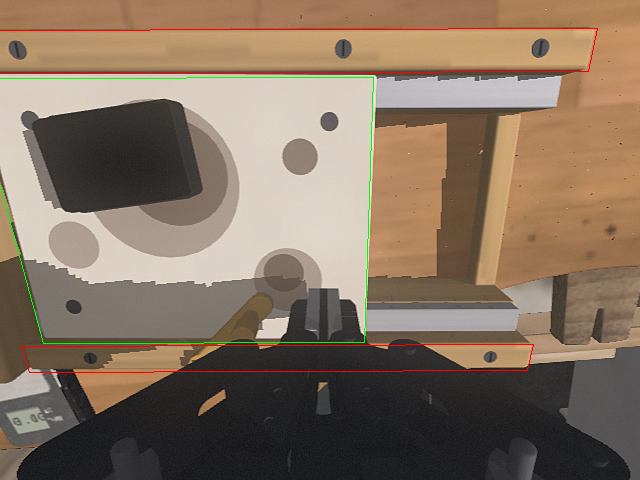

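Emit:
{"method": "send_rows", "body": {
  "targets": [
    [[-4, 0, 0, 0, 0, 0, 0], [-4, 0, 0, 0, 0, 0, 0], [-4, 0, 0, 0, 0, 0, 0], [-4, 0, 0, 0, 0, 0, 0], [-4, 0, 0, 0, 0, 0, 0], [-4, 0, 0, 0, 0, 0, 0]]
  ]
}}

```text
time: 12.27
position: [556.0, 8.7, 77.9]
tool_rot: [-1.567, -0.002, -1.657]
ft_force: [5.0, -6.8, 1.8]
width: -0.001
```

Emit:
{"method": "send_rows", "body": {
  "targets": [
    [[-3, 0, 0, 0, 0, 0, 0], [-3, 0, 0, 0, 0, 0, 0], [-3, 0, 0, 0, 0, 0, 0], [-3, 0, 0, 0, 0, 0, 0]]
  ]
}}

```text
time: 12.6
position: [556.2, 21.8, 77.7]
tool_rot: [-1.569, -0.0, -1.656]
ft_force: [1.5, -2.6, 0.8]
width: -0.002
```

Emit:
{"method": "send_rows", "body": {
  "targets": [
    [[-2, 0, 0, 0, 0, 0, 0], [-2, 0, 0, 0, 0, 0, 0]]
  ]
}}

```text
time: 12.77
position: [555.8, 26.3, 77.3]
tool_rot: [-1.571, 0.0, -1.656]
ft_force: [1.9, -1.3, 0.6]
width: -0.002
```

Emit:
{"method": "send_rows", "body": {
  "targets": [
    [[-1, 0, 0, 0, 0, 0, 0], [-1, 0, 0, 0, 0, 0, 0]]
  ]
}}

```text
time: 12.93
position: [555.8, 28.2, 77.2]
tool_rot: [-1.571, 0.0, -1.656]
ft_force: [1.4, -1.9, 0.8]
width: 0.002
```

```bash
python3 look.py w10 0 62
```

```text
[555.81201075  28.18660915  77.22802535] [ 1.39841596 -1.86187439  0.7886941 ] 12.9333
```

View pics/w10.png

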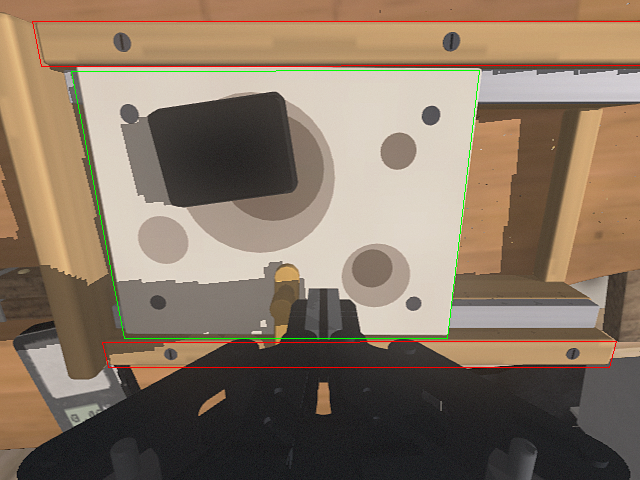

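Nearly straight across. I'll push gently on to the stop.

Emit:
{"method": "send_rows", "body": {
  "targets": [
    [[-1, 0, 0, 0, 0, 0, 0], [-1, 0, 0, 0, 0, 0, 0]]
  ]
}}

```text
time: 13.15
position: [556.1, 29.8, 77.2]
tool_rot: [-1.571, -0.0, -1.656]
ft_force: [1.4, -2.8, 1.4]
width: 0.002
```

Emit:
{"method": "send_rows", "body": {
  "targets": [
    [[-1, 0, 0, 0, 0, 0, 0], [0, 0, 0, 0, 0, 0, 0]]
  ]
}}

```text
time: 13.32
position: [556.2, 30.4, 77.2]
tool_rot: [-1.571, -0.001, -1.656]
ft_force: [0.7, -3.7, 0.4]
width: 0.003
```

Emit:
{"method": "send_rows", "body": {
  "targets": [
    [[5, 0, 0, 0, 0, 0, 0], [15, 0, 0, 0, 0, 0, 0], [15, -10, 0, 0, 0, 0, 0], [10, -30, 0, 0, 0, 0, 0], [10, -35, 0, 0, 0, 0, 0], [30, -15, 0, 0, 0, 0, 0], [30, 0, 0, 0, 0, 0, 0], [30, 0, 0, 0, 0, 0, 0], [20, 0, 0, 0, 0, 0, 0], [0, 0, 0, 0, 0, 0, 0]]
  ]
}}

```text
time: 14.15
position: [540.7, -138.7, 167.4]
tool_rot: [-1.571, -0.002, -1.662]
ft_force: [0.1, -1.0, -0.5]
width: 0.001
```

```bash
python3 look.py w11 0 62;  python3 - <<'E'
from plant import r
from h import *
im=r.read_camera("side");cv2.imwrite("pics/side11.png",cv2.resize(im[150:270,230:380,::-1],None,fx=5,fy=5,interpolation=cv2.INTER_CUBIC))
c=r.get_calibration("side")
for t,z in(("cream_pot",34),("solder_spool",26),("tweezers_b",3),("ring_clamp",20),("steel_cube",33)):
    m=r.masks_of(t,"side")
    if m: ys,xs=np.nonzero(m[0]["pixels"]);print(t,back(c,[xs.mean(),ys.mean()],z)[0].round())
E
```

```text
[ 540.7354354  -138.74802251  167.40068855] [ 0.1229501  -0.95350828 -0.47032747] 14.15
cream_pot [ 511. -378.   34.]
solder_spool [ 647. -410.   26.]
tweezers_b [ 582. -400.    3.]
ring_clamp [541. 245.  20.]
steel_cube [ 516. -440.   33.]
```

View pics/w11.png

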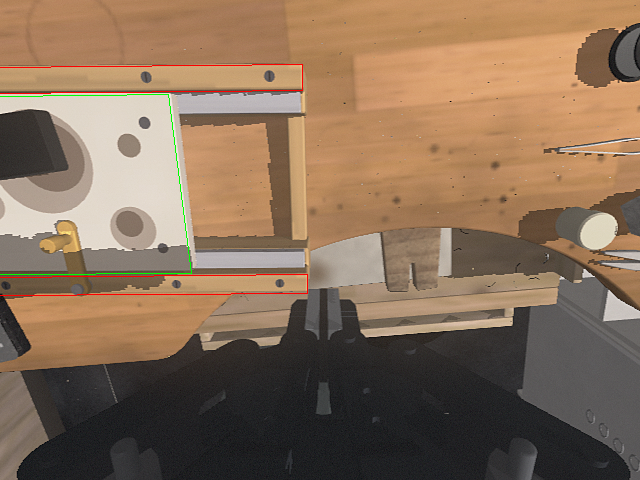

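View pics/side11.png

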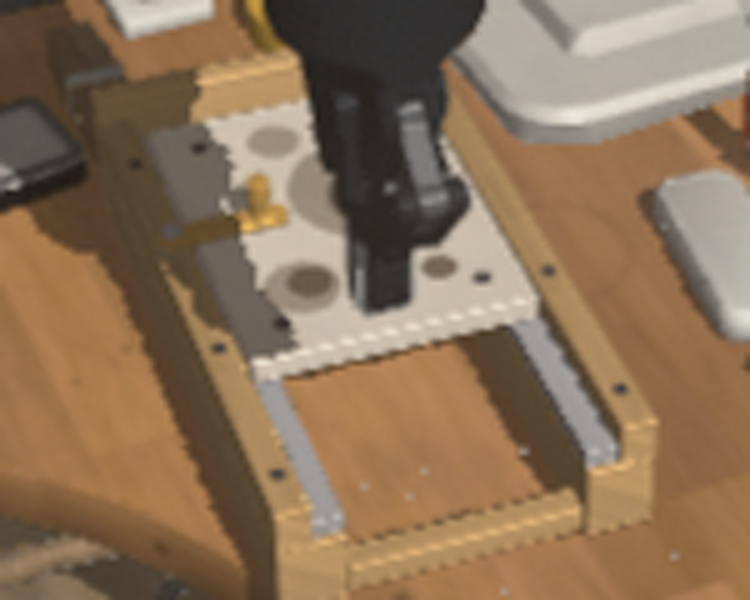

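Run:
```python
from plant import r
from fit import *
c=r.get_calibration("wrist");p=[593.5,44.5,-.085]
im=cv2.imread("pics/w11raw.png")
for th,col in((1.2,(0,0,255)),(1.4,(255,0,0)),(1.57,(0,255,0))):
    q=[proj(c,[*st2w(p,(-74+d*np.sin(th),-d*np.cos(th))),69])[0] for d in(0,53)];print(th,np.round(q).tolist())
    cv2.line(im,*[tuple(int(round(x)) for x in a) for a in q],col,1)
cv2.imwrite("pics/c11.png",cv2.resize(im[200:310,20:150],None,fx=5,fy=5,interpolation=cv2.INTER_NEAREST))
```

```text
1.2 [[87.0, 289.0], [100.0, 227.0]]
1.4 [[87.0, 289.0], [85.0, 223.0]]
1.57 [[87.0, 289.0], [73.0, 222.0]]
```

View pics/c11.png

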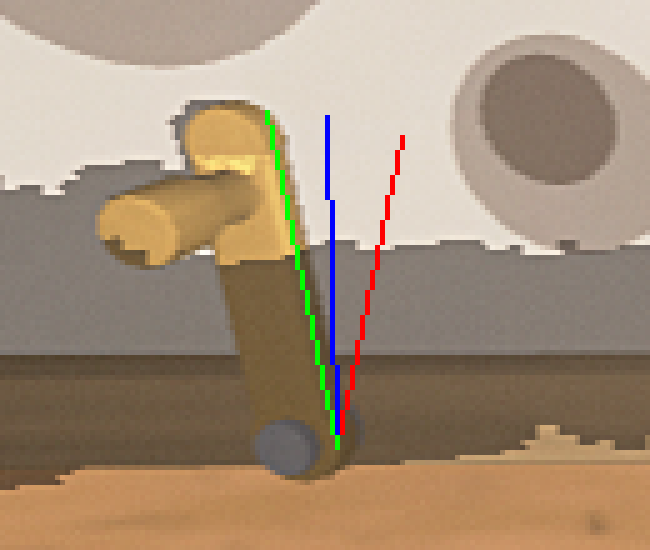

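```bash
python3 -c "
from plant import r
print(r.finish_job())"
```

```text
the job is handed in; nothing more can be done
None
```

I pushed the board along its rails with the shut fingertips until it dropped into its notches, then swung the turn-button straight across it. I handed the job in at about 14.3 s of the 54 s; the hand-in reports no verdict.

- **Board:** Push force was about 5 N in the readings taken after each move, against the 45 N limit. In the wrist picture its outline matches the seated height (top at 62 mm) at the home position, to within a few millimetres. It still lay there in the last pictures.
- **Turn-button:** I pushed the thumb post inwards first and then along the rails, with readings up to about 8.6 N. In the last wrist picture the turn-button lies parallel to the 1.57 rad line, straight across the board.
- **Charcoal block:** It stayed flat in its place on the board.
- **Things on the bench:** The networks put four of the five within 1 mm of where they started. The tweezers read about 10 mm different along y; nothing came near them, so I take that as detection noise.
- **Robot:** The gripper was clear of everything at hand-in.

**Disagreement:** The stand's position fitted from the top and side cameras was about 5 mm off along the rails compared with the wrist camera. I corrected to the wrist camera before the last checks. The turn-button's pivot sat about 8 px to one side of where I predicted it in that last picture, so I judged its angle by direction rather than position.

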